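# Shut the tube box, slide its tray home and latch the sample rack

### The arm

A 6-joint arm with a two-finger parallel gripper is mounted at the origin on the work surface. World frame = base frame: x ahead of the robot, y to its left, z up, the work surface at z = 0. Lengths are in m, angles in rad, forces in N, time in s.
With the tool pointing down it reaches from about 0.3 to 0.775 m from the base axis. Payload 14.6 kg.
Tool frame: the origin (TCP) lies midway between the tips of the shut fingers; the grasp point (between the pads) lies 19 mm behind it (grasp_offset is the z of the grasp point in the tool frame, in m); z points along the fingers, y is the direction in which the jaws open and shut (so a half turn about z gives the same grasp; the last joint's range is limited). The gripper opens to 94 mm and grips with 3 to 60 N. Pads are 16 mm wide; open, the fingers measure 119 mm over their backs; the gripper's body (75 mm by 177 mm) begins 78 mm behind the grasp point.
Start: joints at [-0.067, 0.3, 1.521, -0, 1.321, -0.067], TCP at [0.55, -0, 0.205] pointing down, gripper open.
Joint ranges: [-3.03, 3.03], [-0.79, 2.21], [0.23, 2.52], [-1.04, 4.18], [0, 3.07], [-2.55, 2.55]. Speed limits (rad/s): [2.22, 2.22, 2.57, 3.14, 3.14, 3.14].

### API

Orientations are given as a unit quaternion [x, y, z, w].
In Python, from bench import sense, camera, sign_off, cut_out, pinpoint, grasp_offset gives the robot as it stands.
- The arm moves only by the shell command python3 -m pendant 'ROWS' [OPENING] [FORCE]. ROWS is JSON, a list of rows, each a list of 2 entries, a list of its own where there are three numbers: the shift along the tool's x, y, z in cm, then the turn, a rotation vector about the tool's x, y, z in degrees. A call has 1 to 10 rows; each row is the pose to reach, as a shift and turn from the pose commanded when the call began, along the tool's axes at that moment; what a row does not reach only later rows make up. A row lasts 1/10 s, in which the tool goes at most 50 mm and 8.59 degrees, less where a joint would pass 70% of its speed; a pose out of reach is approached as far as the arm can. A call with a gripper value outside its range is refused whole. OPENING is the opening, from 0 (shut) to 1 (fully open), set as the call begins (- or left out, the last holds). The fingers move at their own pace and stop on an object; FORCE is the grip in N (left out, the last holds). Time passes only in rows, so rows that repeat a pose let the fingers close. It gives the time, the measured TCP pose, the force and the opening at its end, in the units of the state.
- sense(): the state, without advancing time (a new reading comes with each control period).
- camera(name): name is "scene" or "side" or "wrist"; returns a dict with "pixels" (400x640x3 uint8, red, green, blue), "fovy" (degrees; the focal length in pixels is half the picture's height over the tangent of half this angle, whatever the lens; pixels are square), "cx", "cy" (the principal point, pixels), "D" ([k1, k2, p1, p2, k3] as OpenCV has them; the pictures are not rectified), "world_to_cam" (4x4, takes a point from world to camera coordinates); the wrist camera has in their place "T_tool_cam" (4x4, takes a point from camera to tool coordinates, whose origin is the TCP and whose axes are the flange's). Camera axes: x right, y down, z forward; pixel columns grow to the right and rows downward; lengths in m; the calibration is good to about 2 mm. A picture is of the moment at which its call begins: read the wrist's pose just before it. There is no depth.
- sign_off(): hands the job in, once; it reports no verdict.
Trained networks look in a picture, given as the dict that the camera call returned (one of the last four; its "shot" number tells which), for a name from the list of things; names that differ only in an ending like _2 or _b are one class to them, and where a whole thing is asked for, a point or a joint stands for the part that bears it (a point fixed in the world has none). Each returns a list of dicts, best first, with "p" (0 to 1); they miss things now and then, are a little off and sometimes report something else, mostly with a low value. They report only what shows in the picture. A call takes as long as a camera call. They do not tell look-alikes from the thing itself.
- cut_out(target, picture): "pixels" (400x640 bool, what is visible of it).
- pinpoint(target, picture): "xyz" ([x, y, z] in m, in world coordinates, good to about 4 mm: a listed point, or the origin of a listed thing).
The state is a dict: "t": time; "joint_pos": joint angles; "qvel": joint speeds; "joint_torque": joint torques, N m; "ee_pos": TCP position; "ee_rot": TCP orientation; "contact_force": force on the tool from outside, world axes, zero at the start; "torque": the same for the moment, N m; "grip_width": opening from 0.0 (shut) to 1.0 (fully open).
Only numpy, scipy, OpenCV 4.12 (cv2) and the standard library are available. Lean on these libraries where they do the work, as an engineer would, in place of code of your own. Each camera call takes 0.05 s, during which the arm holds its last target. There are 200 camera calls.

### The job

The white tube box has just been loaded: gently swing its hinged lid fully shut, without leaning on the box or the lid. Then push the tray it stands in all the way into the steel sample rack, and finally press the rack's drop latch fully down to lock the tray in. Leave the other things on the bench where they are.

Things in the scene. Friction and masses are not known exactly. Their poses are not given: they have to be found in the camera images.
- rack: fixed steel sample rack: open-fronted sheet-metal housing 190 deep (x) x 180 wide (y) x 100 high, standing on the bench. Origin at the centre of its underside; its x axis points from the open front to the back, y to its left seen from the robot, z up. The tray slides out of its front along -x. A small loose white tube rack (25 mm high) stands on its top.
- tray (a joint): how far the tray is pulled out of the rack, m: 0 = shut home, 0.205 = fully out. It slides stiffly (about 2 N) and stays where left. The tray is an open aluminium tray 162 x 150 mm, walls 24 mm, with an upright front panel 12 thick, 172 wide, whose top is 75 mm above the bench; when shut the panel's outer face lies 12 mm in front of the housing.
- tray_handle (a point): middle of the tray's handle, a horizontal round bar of 10 mm diameter, 70 mm long, parallel to the rack's y axis, its centre 24 mm in front of the outer face of the front panel and 51 mm above the bench.
- tubebox: white plastic tube box 130 x 130 x 50 mm full of capped tubes, standing loose in the tray with 6 mm of play at the sides, 12 mm front and back; its underside is 12 mm and its rim 62 mm above the bench. Origin at the centre of its underside; its own x axis points to the hinge side, which lies towards the rack's +y (left). Thin plastic: keep contact forces on it and on its lid below 30 N.
- boxlid (a joint): opening angle of the box's lid, rad: 0 = flat shut on the rim, 1.57 = upright, about 1.6 to 1.95 at the start, leaning outwards (2.1 at most). The hinge is stiff (0.08 N m, under 1 N at the edge): the lid stays at any angle and must be pushed all the way down. The lid is a plain white plate 136 x 130 x 6 mm.
- boxlid_hinge (a point): middle of the lid's hinge line, on the box's rim at its hinge side; the line is parallel to the box's y axis (along the rack's x). The lid's underside passes through this line; its outer face is 6 mm from it.
- boxlid_edge (a point): middle of the lid's free edge, 136 mm from the hinge line, at mid-thickness.
- latch (a joint): how far the drop latch is pressed, m: 0 = raised (0 to 0.005 at the start), 0.030 = fully down. It moves straight down, needs about 3 N and stays where left. It goes down in front of the tray's panel, so the tray must be home first.
- latch_top (a point): centre of the top face of the latch's round head, 26 mm diameter, 8 mm thick, facing up; 150 mm above the bench when raised, 120 mm when down. It stands on a small bracket at the right (-y) end of the rack's front upper edge, 19 mm in front of the housing's front and 62 mm from the rack's middle.
- smallrack: bystander: white tube rack 60 x 100 x 25 mm lying loose on top of the sample rack; origin under its centre.
- reagent: bystander: small bottle, diameter 54, height 100 mm, standing on the bench to the right of the tray; origin under its centre.
- beaker: bystander: white plastic beaker, diameter 60, height 80 mm, standing on the bench to the left of the open tray; origin under its centre.
- pen: bystander: black marker pen 130 mm long, 12 mm thick, lying to the right of the tray; origin under its middle.
- bluebox: bystander: closed blue box 130 x 130 x 55 mm standing far to the left; origin under its centre.
There are look-alikes about, which are no part of the job. Leave any red or yellow look-alike of the tubebox alone.

How it is judged:
On the way, in this order (a step that is already met when the one before it is completed fails the run):
1. the lid is shut while the tray is still out (value of joint boxlid below 0.05 rad and value of joint tray above 0.12 m), for 0.2 s.
2. the tray is pushed home with the lid shut (value of joint tray below 0.005 m and value of joint boxlid below 0.05 rad), for 0.2 s.
3. the latch is pressed down (value of joint latch above 0.026 m and value of joint tray below 0.006 m), for 0.2 s.
At the end, for the whole second after the job is handed in: Lid within 0.05 rad of shut, tray within 6 mm of home, latch pressed at least 26 of its 30 mm, the tube box upright (within 0.06 rad) in the tray inside the rack (its centre between 35 mm in front of and 5 mm behind the rack's) and at rest (all of step 3 and value of joint boxlid below 0.05 rad and x of tubebox in the frame of rack between -0.035 and 0.005 m and angle between tubebox's own z axis and vertical below 0.06 rad and linear speed of tubebox below 0.02 m/s); the robot touches nothing.
It fails at once if more than 30 N between the robot and the tube box or its lid (contact force between any of the arm, the fingers and tubebox above 30 N).
It fails at once if a bystander (small rack, bottle, beaker, pen, blue box) moved more than 30 mm (distance of any of smallrack, reagent, beaker, pen, bluebox from where it was at the start of the episode above 0.03 m).
It also fails if it takes over 58 s, if anything falls off the work surface, if the arm or the gripper's body presses on something with over 40 N, if the wrist force passes 120 N, or if a joint passes its speed limit or range.

## Working session

There is one attempt and no reset: what is moved stays moved. The work goes in short steps, Python scripts to look and compute and a shell command to move; the robot and the scene stay as the last step left them, time stands still between calls to the robot, and variables do not carry over. Pictures are saved under pics/ and viewed, about 8 in all and at most 12, crops included, and the job is handed in when it is done.

```bash
mkdir -p pics; ls; cat > h.py <<'E'
import numpy as np, cv2
from bench import *
from scipy.spatial.transform import Rotation as R
def save(c,n): cv2.imwrite('pics/'+n, c['pixels'][:,:,::-1])
def tool():
    s=sense(); return np.array(s['ee_pos']), R.from_quat(s['ee_rot'])
def to_tool(p):
    t,r=tool(); return r.inv().apply(np.array(p)-t)*100
E
python3 - <<'E'
from h import *
s=sense(); print(s['ee_pos'],s['ee_rot'],s['t'],grasp_offset)
a=camera('scene'); b=camera('side')
cv2.imwrite('pics/a.png', np.vstack([a['pixels'],b['pixels']])[:,:,::-1][:, :] if 0 else cv2.resize(np.vstack([a['pixels'],b['pixels']])[:,:,::-1],(480,600)))
save(a,'scene.png'); save(b,'side.png')
for n in ['rack','tray_handle','tubebox','boxlid_hinge','boxlid_edge','latch_top','reagent','beaker','pen','smallrack','bluebox']:
    for c,k in((a,'scene'),(b,'side')):
        print(n,k,[(np.round(d['xyz'],3).tolist(),round(d['p'],2)) for d in pinpoint(n,c)[:3]])
E
```

```text
pics
[5.49742328e-01 1.50009861e-05 2.04893573e-01] [ 7.07112595e-01  7.07100737e-01 -3.67811133e-04 -4.35792471e-04] 0.0 -0.0188
rack scene [([0.768, 0.007, 0.004], 0.97)]
rack side [([0.764, 0.009, -0.002], 0.85)]
tray_handle scene [([0.443, -0.023, 0.054], 0.85)]
tray_handle side [([0.441, -0.023, 0.05], 0.74)]
tubebox scene [([0.802, 0.228, -0.002], 0.86), ([0.562, -0.014, 0.013], 0.69), ([0.385, 0.204, 0.005], 0.66)]
tubebox side [([0.615, 0.435, -0.005], 0.9), ([0.389, 0.202, -0.004], 0.86), ([0.564, -0.012, 0.012], 0.83)]
boxlid_hinge scene [([0.568, 0.473, 0.05], 0.95), ([0.256, -0.161, 0.051], 0.83), ([0.558, 0.051, 0.065], 0.79)]
boxlid_hinge side [([0.325, 0.212, 0.048], 0.94), ([0.569, 0.477, 0.049], 0.85), ([0.84, 0.286, 0.048], 0.79)]
boxlid_edge scene [([0.379, -0.214, 0.051], 0.94), ([0.759, 0.17, 0.055], 0.84), ([0.459, 0.183, 0.05], 0.59)]
boxlid_edge side [([0.761, 0.17, 0.051], 0.96), ([0.674, 0.393, 0.059], 0.88), ([0.375, -0.219, 0.05], 0.65)]
latch_top scene [([0.658, -0.069, 0.15], 0.53), ([0.565, -0.016, 0.012], 0.43), ([0.444, -0.022, 0.054], 0.39)]
latch_top side [([0.661, -0.065, 0.142], 0.41)]
reagent scene [([0.685, -0.202, -0.001], 0.88)]
reagent side [([0.442, -0.024, 0.052], 0.66), ([0.686, -0.2, 0.001], 0.53)]
beaker scene [([0.587, 0.214, -0.002], 0.72)]
beaker side [([0.589, 0.216, 0.003], 0.86)]
pen scene [([0.523, -0.209, 0.0], 0.64), ([0.564, -0.016, 0.013], 0.49)]
pen side [([0.522, -0.21, 0.002], 0.65)]
smallrack scene [([0.74, 0.029, 0.098], 0.58)]
smallrack side [([0.74, 0.032, 0.1], 0.9), ([0.662, -0.066, 0.141], 0.35)]
bluebox scene [([0.425, 0.518, -0.002], 0.89)]
bluebox side [([0.421, 0.519, 0.004], 0.59), ([0.687, -0.201, 0.002], 0.27)]
```

View pics/scene.png

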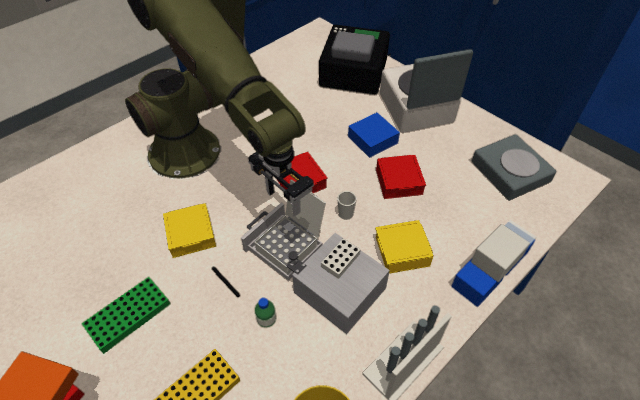

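View pics/side.png

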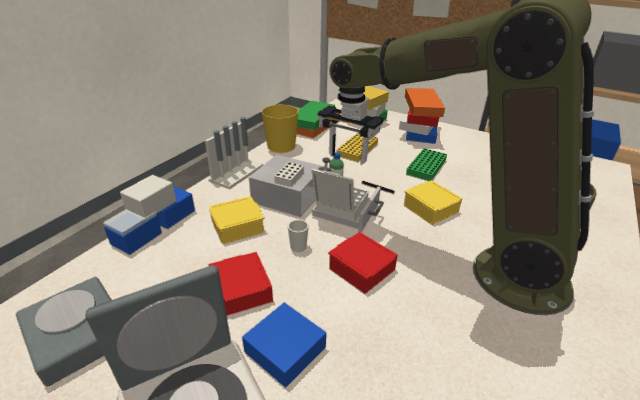

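The tube box (scene ~(285,240), side ~(345,195)) stands in the open tray with its lid upright, directly under the gripper. The coloured boxes are look-alikes. Now I'll refine the rack frame and the lid angle.

```bash
python3 - <<'E'
from h import *
P={}
for k in ('scene','side','wrist'):
    c=camera(k)
    if k=='wrist': print(np.round(c['T_tool_cam'],3)); save(c,'w0.png')
    for n in ['rack','tray_handle','tubebox','boxlid_hinge','boxlid_edge','latch_top']:
        for d in pinpoint(n,c):
            x=np.array(d['xyz'])
            print(k,n,np.round(x,3),round(d['p'],2)) if (0.4<x[0]<.8 and abs(x[1])<.16) else 0
yaw=np.arctan2(0.031,0.324);print(np.degrees(yaw))
E
```

```text
scene rack [0.765 0.008 0.004] 0.73
scene tray_handle [ 0.442 -0.022  0.054] 0.56
scene tubebox [ 0.563 -0.016  0.012] 0.8
scene boxlid_hinge [0.558 0.048 0.063] 0.57
scene boxlid_edge [0.557 0.083 0.194] 0.65
side rack [ 0.764  0.01  -0.   ] 0.75
side rack [0.556 0.086 0.196] 0.57
side tray_handle [ 0.44  -0.023  0.051] 0.7
side tubebox [ 0.562 -0.013  0.008] 0.71
side tubebox [ 0.764  0.009 -0.002] 0.4
side boxlid_hinge [0.558 0.051 0.06 ] 0.96
side boxlid_edge [ 0.763  0.007 -0.003] 0.62
side boxlid_edge [0.559 0.085 0.196] 0.61
side latch_top [ 0.661 -0.064  0.14 ] 0.64
[[-0.001 -0.962 -0.274  0.08 ]
 [ 1.    -0.001  0.001  0.   ]
 [-0.001 -0.274  0.962 -0.18 ]
 [ 0.     0.     0.     1.   ]]
wrist rack [0.766 0.003 0.001] 0.91
wrist tray_handle [ 0.44  -0.021  0.051] 0.63
wrist tubebox [ 0.564 -0.017  0.014] 0.61
wrist boxlid_hinge [0.554 0.05  0.061] 0.83
wrist boxlid_edge [0.553 0.086 0.194] 0.73
wrist latch_top [ 0.654 -0.069  0.141] 0.45
5.465366596633347
```

View pics/w0.png

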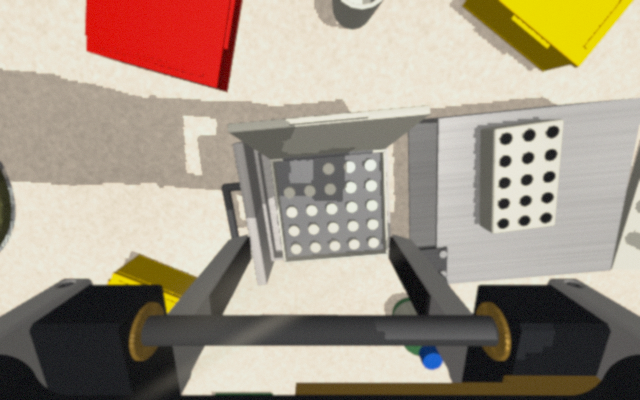

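The wrist view shows the open box in the tray with the lid upright on the +y side. The lid edge is near (0.557, 0.085, 0.195) and the hinge near (0.557, 0.050, 0.062), so the angle is about 1.83 rad. I'll close the gripper, go over the lid and come down behind it.

```bash
python3 -m pendant '[[[0,0,-3],[0,0,0]],[[0,0,-6],[0,0,0]],[[3,0,-6],[0,0,-2.5]],[[6,0,-6],[0,0,-5.5]],[[9,0.5,-6],[0,0,-5.5]],[[12,0.5,-6],[0,0,-5.5]],[[14,0.5,-6],[0,0,-5.5]],[[14,0.5,-2],[0,0,-5.5]],[[14,0.5,2],[0,0,-5.5]],[[14,0.5,4],[0,0,-5.5]]]' 0 20
python3 - <<'E'
from h import *
t,r=tool(); print(t, r.as_matrix().round(3), sense()['grip_width'])
th=np.degrees
# contact path in (rack y, up) relative to hinge; finger half width 8mm on +y side
h=to_tool([0.557,0.05,0.062]); print('hinge in tool cm',h)
for a in range(105,-1,-5):
    q=np.radians(a); rr=.115
    y=-rr*np.cos(q)+.006*np.sin(q); z=rr*np.sin(q)+.006*np.cos(q)
    print(a, 'tipcorner x %.1f z %.1f'%(h[0]+100*y, h[2]-100*z))
E
```

```text
t: 3.25
ee_pos: [0.5538, 0.14, 0.1621]
ee_rot: [0.672, 0.74, -0.002, -0.001]
contact_force: [0.7, 0.3, 1.1]
grip_width: 0.186
[0.55375109 0.13998045 0.16211083] [[-0.096  0.995 -0.004]
 [ 0.995  0.096 -0.001]
 [-0.    -0.004 -1.   ]] 0.18595813596197533
hinge in tool cm [-8.9834919  -0.50480193 10.01669605]
105 tipcorner x -5.4 z -0.9
100 tipcorner x -6.4 z -1.2
95 tipcorner x -7.4 z -1.4
90 tipcorner x -8.4 z -1.5
85 tipcorner x -9.4 z -1.5
80 tipcorner x -10.4 z -1.4
75 tipcorner x -11.4 z -1.2
70 tipcorner x -12.4 z -1.0
65 tipcorner x -13.3 z -0.7
60 tipcorner x -14.2 z -0.2
55 tipcorner x -15.1 z 0.3
50 tipcorner x -15.9 z 0.8
45 tipcorner x -16.7 z 1.5
40 tipcorner x -17.4 z 2.2
35 tipcorner x -18.1 z 2.9
30 tipcorner x -18.6 z 3.7
25 tipcorner x -19.2 z 4.6
20 tipcorner x -19.6 z 5.5
15 tipcorner x -19.9 z 6.5
10 tipcorner x -20.2 z 7.4
5 tipcorner x -20.4 z 8.4
0 tipcorner x -20.5 z 9.4
```

```bash
python3 -m pendant '[[[-2,0.5,-0.5],[0,0,0]],[[-3.5,0.5,-0.8],[0,0,0]],[[-4.6,0.5,-0.9],[0,0,0]],[[-5.4,0.5,-1.2],[0,0,0]],[[-6.2,0.5,-1.3],[0,0,0]],[[-7,0.5,-1.4],[0,0,0]],[[-7.8,0.5,-1.5],[0,0,0]],[[-8.8,0.5,-1.4],[0,0,0]],[[-9.8,0.5,-1.3],[0,0,0]],[[-10.6,0.5,-1.2],[0,0,0]]]'
python3 - <<'E'
from h import *
print('hinge in tool cm',to_tool([0.557,0.05,0.062]),sense()['contact_force'])
cs=[camera('scene'),camera('side')]
for c in cs:
    for d in pinpoint('boxlid_edge',c):
        x=np.array(d['xyz'])
        if .4<x[0]<.7 and abs(x[1])<.16: print(np.round(x,3),round(d['p'],2))
save(cs[1],'s1.png')
E
```

```text
t: 4.25
ee_pos: [0.5701, 0.034, 0.1772]
ee_rot: [0.672, 0.74, -0.0, -0.0]
contact_force: [-0.0, 0.7, -1.1]
grip_width: 0.003
hinge in tool cm [ 1.7143299  -1.15363447 11.52221885] [-0.04697687  0.72904409 -1.07260496]
[0.565 0.018 0.195] 0.68
```

View pics/s1.png

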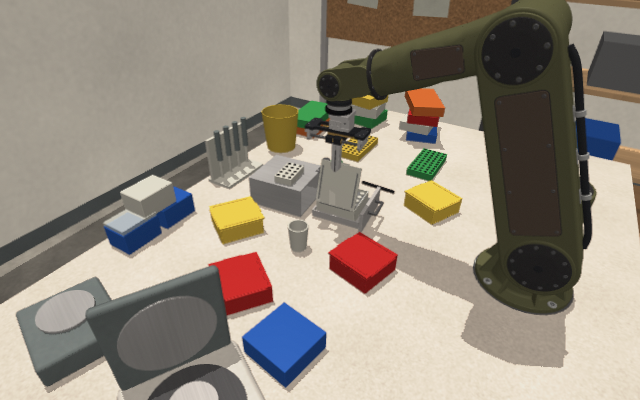

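The lid is now at about 75°, with the shut fingers behind it. I'll follow the arc down.

```bash
python3 -m pendant '[[[-0.9,0,0.5],[0,0,0]],[[-1.8,0,0.8],[0,0,0]],[[-2.7,0,1.3],[0,0,0]],[[-3.6,0,1.8],[0,0,0]],[[-4.4,0,2.3],[0,0,0]],[[-5.2,0,3],[0,0,0]],[[-5.9,0,3.7],[0,0,0]],[[-6.6,0,4.4],[0,0,0]],[[-7.1,0,5.2],[0,0,0]],[[-7.7,0,6.1],[0,0,0]]]'
python3 -c "
from h import *
print('hinge in tool cm',to_tool([0.557,0.05,0.062]))"
```

```text
t: 5.45
ee_pos: [0.5776, -0.042, 0.1158]
ee_rot: [0.672, 0.74, 0.0, 0.0]
contact_force: [-0.1, 0.4, 0.4]
grip_width: 0.003
hinge in tool cm [ 9.3577071  -1.16453907  5.37617067]
```

```bash
python3 -m pendant '[[[-0.4,0,0.8],[0,0,0]],[[-0.7,0,1.5],[0,0,0]],[[-0.9,0,2.2],[0,0,0]],[[-1.1,0,2.8],[0,0,0]],[[-1.2,0,3.3],[0,0,0]],[[-1.3,0,3.7],[0,0,0]],[[-1.3,0,4],[0,0,0]],[[-1.3,0,4.2],[0,0,0]],[[-1.3,0,4.3],[0,0,0]],[[-1.3,0,4.4],[0,0,0]]]'
python3 -m pendant '[[[0,0,0.1],[0,0,0]],[[0,0,0.2],[0,0,0]],[[0,0,0.2],[0,0,0]]]'
```

```text
t: 6.45
ee_pos: [0.5788, -0.0546, 0.0725]
ee_rot: [0.672, 0.74, 0.0, 0.0]
contact_force: [-0.9, -0.1, 0.4]
grip_width: 0.004
t: 6.75
ee_pos: [0.5787, -0.0546, 0.0703]
ee_rot: [0.672, 0.74, -0.0, -0.0]
contact_force: [0.6, 0.3, 0.2]
grip_width: 0.005
```

```bash
python3 -m pendant '[[[0,0,0.1],[0,0,0]],[[0,0,0.1],[0,0,0]]]'; python3 -m pendant '[[[0,0,0.1],[0,0,0]],[[0,0,0.1],[0,0,0]]]';python3 -m pendant '[[[0,0,0.1],[0,0,0]],[[0,0,0.1],[0,0,0]]]'
```

```text
t: 6.95
ee_pos: [0.5787, -0.0546, 0.0693]
ee_rot: [0.672, 0.74, -0.0, -0.0]
contact_force: [0.2, 0.7, 0.4]
grip_width: 0.004
t: 7.15
ee_pos: [0.579, -0.0546, 0.069]
ee_rot: [0.672, 0.74, 0.0, 0.0]
contact_force: [0.3, 0.5, 5.1]
grip_width: 0.008
t: 7.35
ee_pos: [0.5796, -0.0546, 0.0688]
ee_rot: [0.672, 0.74, 0.001, 0.001]
contact_force: [-1.0, 1.2, 11.1]
grip_width: 0.005
```

Contact is firm (about 11 N, tip at 0.069, lid top expected at 0.068), so the lid is shut. I'll lift off and check.

```bash
python3 -m pendant '[[[0,0,-2],[0,0,0]],[[0,0,-6],[0,0,0]],[[0,-5,-9],[0,0,0]],[[1,-10,-9],[0,0,0]],[[3,-14,-9],[0,0,0]],[[5,-17,-9],[0,0,0]],[[5,-17,-9],[0,0,0]]]'
python3 - <<'E'
from h import *
t,r=tool();print(t)
P={}
for k in ('scene','side','wrist'):
    c=camera(k)
    if k=='side': save(c,'s2.png')
    for n in ['rack','tray_handle','tubebox','boxlid_edge','latch_top']:
        for d in pinpoint(n,c):
            x=np.array(d['xyz'])
            if .4<x[0]<.8 and abs(x[1])<.16: print(k,n,np.round(x,3),round(d['p'],2),'tool',to_tool(x).round(1))
E
```

```text
t: 8.05
ee_pos: [0.4019, -0.02, 0.1577]
ee_rot: [0.672, 0.741, 0.0, -0.0]
contact_force: [0.9, 0.6, 0.2]
grip_width: 0.006
[ 0.40189881 -0.01995132  0.15766428]
scene rack [0.765 0.006 0.004] 0.55 tool [-0.7 36.  15.5]
scene rack [ 0.574 -0.089  0.068] 0.29 tool [-8.4 16.2  9. ]
scene tray_handle [ 0.442 -0.025  0.053] 0.77 tool [-0.7  3.6 10.5]
scene tubebox [ 0.563 -0.016  0.014] 0.69 tool [-0.9 15.8 14.4]
scene tubebox [0.739 0.029 0.099] 0.25 tool [ 1.8 33.7  5.9]
scene boxlid_edge [ 0.574 -0.089  0.066] 0.72 tool [-8.4 16.1  9.1]
scene latch_top [ 0.659 -0.068  0.148] 0.67 tool [-7.  24.8  0.9]
scene latch_top [ 0.563 -0.017  0.011] 0.55 tool [-1.1 15.8 14.6]
side rack [ 0.762  0.007 -0.002] 0.82 tool [-0.6 35.8 15.9]
side tray_handle [ 0.442 -0.021  0.048] 0.95 tool [-0.3  3.7 10.9]
side tubebox [ 0.567 -0.016  0.013] 0.74 tool [-1.  16.2 14.4]
side boxlid_edge [ 0.573 -0.084  0.07 ] 0.91 tool [-7.9 16.1  8.7]
side latch_top [ 0.662 -0.066  0.143] 0.62 tool [-6.9 25.2  1.4]
wrist rack [ 0.764  0.004 -0.001] 0.73 tool [-1.  36.  15.8]
wrist tray_handle [ 0.441 -0.02   0.051] 0.7 tool [-0.3  3.7 10.6]
wrist tubebox [ 0.563 -0.015  0.014] 0.58 tool [-0.9 15.8 14.4]
wrist boxlid_edge [ 0.568 -0.087  0.07 ] 0.86 tool [-8.1 15.6  8.8]
wrist latch_top [ 0.655 -0.067  0.146] 0.77 tool [-7.  24.5  1.1]
```

View pics/s2.png

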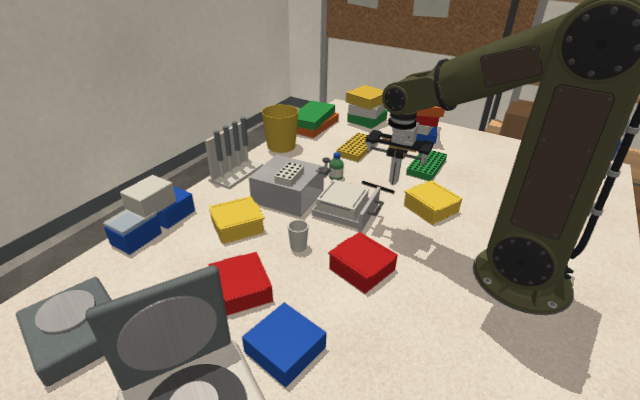

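The lid is flat shut, with its edge at z≈0.068. Next I'll lower in front of the panel, above the handle bar, and push.

```bash
python3 -m pendant '[[[1,1.5,3],[0,0,0]],[[1,3,6],[0,0,0]],[[1,3,8],[0,0,0]],[[1,3,9.2],[0,0,0]],[[1,3,9.2],[0,0,0]],[[1,3.8,9.2],[0,0,0]],[[1,4.6,9.2],[0,0,0]],[[1,5.2,9.2],[0,0,0]],[[1,5.6,9.2],[0,0,0]],[[1,6,9.2],[0,0,0]]]'
python3 -m pendant '[[[0,0.8,0],[0,0,0]],[[0,1.6,0],[0,0,0]],[[0,2.4,0],[0,0,0]],[[0,3.2,0],[0,0,0]],[[0,4,0],[0,0,0]],[[0,4.8,0],[0,0,0]],[[0,5.6,0],[0,0,0]],[[0,6.4,0],[0,0,0]],[[0,7.2,0],[0,0,0]],[[0,8,0],[0,0,0]]]'
```

```text
t: 9.95
ee_pos: [0.4645, -0.0055, 0.0663]
ee_rot: [0.672, 0.74, 0.0, 0.001]
contact_force: [-1.4, -1.7, 7.6]
grip_width: 0.004
t: 10.95
ee_pos: [0.5441, 0.0023, 0.0664]
ee_rot: [0.672, 0.74, 0.0, 0.001]
contact_force: [-3.1, 0.0, 6.4]
grip_width: 0.004
```

```bash
python3 - <<'E'
from h import *
for k in ('scene','side'):
    c=camera(k)
    if k=='side': cv2.imwrite('pics/s3.png',cv2.resize(c['pixels'][110:270,230:450,::-1],None,fx=3,fy=3))
    for n in ['rack','tray_handle','tubebox','boxlid_edge','latch_top']:
        for d in pinpoint(n,c):
            x=np.array(d['xyz'])
            if .4<x[0]<.8 and abs(x[1])<.16: print(k,n,np.round(x,3),round(d['p'],2),'tool',to_tool(x).round(1))
E
```

```text
scene rack [0.768 0.007 0.004] 0.97 tool [-1.7 22.3  6.3]
scene tray_handle [ 0.535 -0.018  0.055] 0.85 tool [-1.9 -1.   1.1]
scene tray_handle [0.65  0.055 0.064] 0.75 tool [ 4.3 11.1  0.2]
scene tubebox [ 0.656 -0.004  0.011] 0.68 tool [-1.8 11.1  5.4]
scene boxlid_edge [ 0.665 -0.079  0.067] 0.9 tool [-9.2 11.4 -0.2]
scene latch_top [ 0.661 -0.066  0.148] 0.43 tool [-7.9 11.1 -8.2]
side rack [ 0.763  0.01  -0.004] 0.79 tool [-1.3 22.   6.9]
side tray_handle [ 0.536 -0.014  0.055] 0.62 tool [-1.5 -0.9  1.1]
side tubebox [ 0.657 -0.007  0.01 ] 0.66 tool [-2.  11.3  5.5]
side boxlid_edge [ 0.666 -0.074  0.067] 0.76 tool [-8.7 11.5 -0.1]
```

View pics/s3.png

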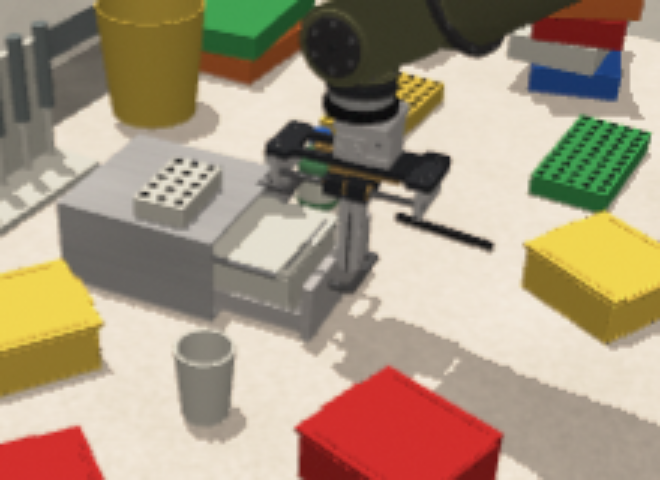

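The tray is about halfway in: the lid is still flat and the latch is clear of the gripper (crop (280,185)). I'll raise 2 mm to unload the tip and keep pushing.

```bash
python3 -m pendant '[[[0,0.5,-0.3],[0,0,0]],[[0,1.3,-0.3],[0,0,0]],[[0,2.1,-0.3],[0,0,0]],[[0,2.9,-0.3],[0,0,0]],[[0,3.7,-0.3],[0,0,0]],[[0,4.5,-0.3],[0,0,0]],[[0,5.3,-0.3],[0,0,0]],[[0,6.1,-0.3],[0,0,0]],[[0,6.9,-0.3],[0,0,0]],[[0,7.7,-0.3],[0,0,0]]]'
python3 -m pendant '[[[0,0.5,0],[0,0,0]],[[0,1,0],[0,0,0]],[[0,1.4,0],[0,0,0]],[[0,1.8,0],[0,0,0]],[[0,1.8,0],[0,0,0]]]'
```

```text
t: 12.55
ee_pos: [0.6207, 0.0098, 0.0687]
ee_rot: [0.672, 0.74, 0.0, 0.0]
contact_force: [-2.8, 1.2, 4.6]
grip_width: 0.004
t: 13.05
ee_pos: [0.6383, 0.0114, 0.0683]
ee_rot: [0.672, 0.74, 0.0, 0.0]
contact_force: [-0.2, 0.4, 0.8]
grip_width: 0.004
```

```bash
for i in 1; do python3 -m pendant '[[[0,0.2,0],[0,0,0]],[[0,0.4,0],[0,0,0]],[[0,0.4,0],[0,0,0]]]'; python3 -m pendant '[[[0,0.2,0],[0,0,0]],[[0,0.4,0],[0,0,0]],[[0,0.4,0],[0,0,0]]]'; python3 -m pendant '[[[0,0.1,0],[0,0,0]],[[0,0.2,0],[0,0,0]],[[0,0.2,0],[0,0,0]]]'; done
```

```text
t: 13.35
ee_pos: [0.6418, 0.0117, 0.0682]
ee_rot: [0.672, 0.74, -0.0, -0.0]
contact_force: [-0.4, -0.7, 0.5]
grip_width: 0.009
t: 13.65
ee_pos: [0.6459, 0.0121, 0.0684]
ee_rot: [0.672, 0.74, 0.0, 0.0]
contact_force: [-0.9, -0.5, 0.2]
grip_width: 0.005
t: 13.95
ee_pos: [0.6477, 0.0123, 0.0684]
ee_rot: [0.672, 0.74, 0.0, 0.0]
contact_force: [-1.1, -0.2, 0.1]
grip_width: 0.004
```

```bash
python3 -m pendant '[[[0,0.2,0],[0,0,0]],[[0,0.2,0],[0,0,0]]]'; python3 - <<'E'
from h import *
for k in ('scene','side'):
    c=camera(k)
    for n in ['rack','tray_handle','latch_top']:
        for d in pinpoint(n,c):
            x=np.array(d['xyz'])
            if .4<x[0]<.8 and abs(x[1])<.16: print(k,n,np.round(x,3),round(d['p'],2),'tool',to_tool(x).round(1))
E
```

```text
t: 14.15
ee_pos: [0.6491, 0.0124, 0.0683]
ee_rot: [0.672, 0.74, -0.001, -0.001]
contact_force: [-6.8, -0.8, 2.7]
grip_width: 0.004
scene rack [0.768 0.005 0.002] 0.83 tool [-1.9 11.8  6.6]
scene tray_handle [ 0.638 -0.005  0.054] 0.47 tool [-1.6 -1.3  1.5]
scene latch_top [ 0.66  -0.066  0.148] 0.57 tool [-7.9  0.3 -8. ]
side rack [ 0.763  0.007 -0.003] 0.58 tool [-1.6 11.3  7.1]
side rack [ 0.661 -0.065  0.144] 0.37 tool [-7.8  0.4 -7.6]
side tray_handle [ 0.636 -0.004  0.048] 0.94 tool [-1.5 -1.4  2.1]
side latch_top [ 0.658 -0.064  0.143] 0.57 tool [-7.7  0.1 -7.5]
```

```bash
python3 -m pendant '[[[0,0.1,0],[0,0,0]],[[0,0.1,0],[0,0,0]]]';python3 -m pendant '[[[0,0.2,0],[0,0,0]],[[0,0.2,0],[0,0,0]],[[0,0.2,0],[0,0,0]]]'
```

```text
t: 14.75
ee_pos: [0.6493, 0.0125, 0.0682]
ee_rot: [0.672, 0.74, -0.001, -0.001]
contact_force: [-13.7, -0.5, 5.6]
grip_width: 0.006
t: 15.05
ee_pos: [0.6495, 0.0125, 0.068]
ee_rot: [0.672, 0.74, -0.003, -0.003]
contact_force: [-27.0, -2.8, 12.0]
grip_width: 0.005
```

The tray is at its hard stop (27 N, no more motion). I'll back off, rise, and go over the latch.

```bash
python3 -m pendant '[[[0,-1,-0.3],[0,0,0]],[[0,-4,-1],[0,0,0]],[[0,-6,-5],[0,0,0]],[[0,-6,-9.5],[0,0,0]],[[-2,-5,-13.5],[0,0,0]],[[-5,-2.5,-13.5],[0,0,0]],[[-7.8,0,-13.5],[0,0,0]],[[-7.8,0,-13],[0,0,0]],[[-7.8,0,-12],[0,0,0]],[[-7.8,0,-11],[0,0,0]]]'
python3 - <<'E'
from h import *
print(tool()[0])
for k in ('scene','side','wrist'):
    c=camera(k)
    if k=='wrist': save(c,'w4.png')
    for n in ['rack','tray_handle','latch_top','boxlid_edge','smallrack']:
        for d in pinpoint(n,c):
            x=np.array(d['xyz'])
            if .4<x[0]<.8 and abs(x[1])<.16: print(k,n,np.round(x,3),round(d['p'],2),'tool',to_tool(x).round(1))
E
```

```text
t: 16.05
ee_pos: [0.6597, -0.0642, 0.1775]
ee_rot: [0.672, 0.74, -0.0, -0.0]
contact_force: [-0.7, -0.0, 0.2]
grip_width: 0.003
[ 0.65969201 -0.06417065  0.17753049]
scene rack [0.768 0.008 0.001] 0.73 tool [ 6.1 11.6 17.5]
scene tray_handle [ 0.638 -0.006  0.052] 0.62 tool [ 5.9 -1.6 12.6]
scene latch_top [ 0.659 -0.066  0.149] 0.51 tool [-0.2 -0.1  2.9]
scene smallrack [0.742 0.032 0.097] 0.62 tool [8.8 9.  8.3]
side rack [0.76  0.009 0.   ] 0.76 tool [ 6.4 10.7 17.9]
side tray_handle [ 0.638 -0.006  0.053] 0.74 tool [ 6.1 -1.6 12.6]
side latch_top [ 0.66  -0.064  0.144] 0.6 tool [ 0.1 -0.   3.5]
side boxlid_edge [ 0.635 -0.004  0.052] 0.26 tool [ 6.3 -1.9 12.7]
wrist tray_handle [ 0.658 -0.07   0.142] 0.21 tool [-0.4 -0.2  3.6]
wrist latch_top [ 0.66  -0.07   0.141] 0.56 tool [-0.6 -0.   3.8]
wrist boxlid_edge [0.742 0.032 0.098] 0.26 tool [8.9 9.  8. ]
wrist smallrack [0.738 0.033 0.097] 0.94 tool [9.  8.6 8.2]
```

View pics/w4.png

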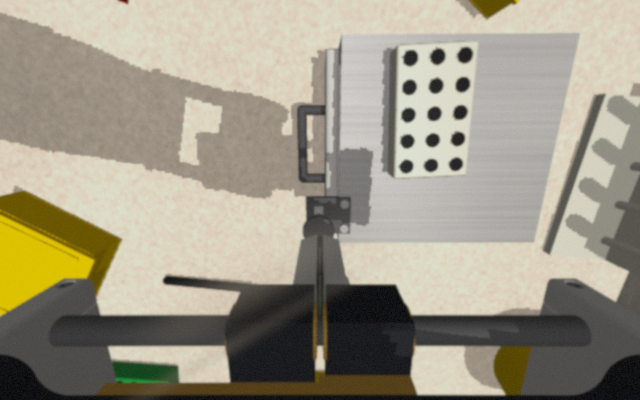

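The tray is shut flush (panel at ~(333,110)), and the fingertips are over the latch head at (318,230). Now I'll press down.

```bash
python3 -m pendant '[[[-0.2,0,1],[0,0,0]],[[-0.2,0,2],[0,0,0]],[[-0.2,0,2.6],[0,0,0]],[[-0.2,0,3.1],[0,0,0]],[[-0.2,0,3.6],[0,0,0]],[[-0.2,0,4.1],[0,0,0]],[[-0.2,0,4.6],[0,0,0]],[[-0.2,0,5],[0,0,0]],[[-0.2,0,5.4],[0,0,0]],[[-0.2,0,5.6],[0,0,0]]]'; python3 -m pendant '[[[0,0,0.1],[0,0,0]],[[0,0,0.2],[0,0,0]],[[0,0,0.2],[0,0,0]]]'
```

```text
t: 17.95
ee_pos: [0.6603, -0.0669, 0.122]
ee_rot: [0.672, 0.74, -0.0, -0.0]
contact_force: [-1.7, 0.5, 2.2]
grip_width: 0.005
t: 18.25
ee_pos: [0.6603, -0.0669, 0.1204]
ee_rot: [0.672, 0.74, 0.0, 0.0]
contact_force: [0.4, 0.4, 0.1]
grip_width: 0.005
```

```bash
python3 -m pendant '[[[0,0,0.1],[0,0,0]],[[0,0,0.2],[0,0,0]],[[0,0,0.2],[0,0,0]],[[0,0,0.3],[0,0,0]],[[0,0,0.3],[0,0,0]]]'
```

```text
t: 18.75
ee_pos: [0.6608, -0.0669, 0.1201]
ee_rot: [0.672, 0.74, 0.001, 0.001]
contact_force: [-7.9, 0.7, 19.3]
grip_width: 0.002
```

The latch is on its stop at z = 0.120 with 19 N. I'll retreat and verify.

```bash
python3 -m pendant '[[[0,0,-2],[0,0,0]],[[0,0,-6],[0,0,0]],[[0,-4,-9],[0,0,0]],[[0,-8,-12],[0,0,0]],[[0,-12,-12],[0,0,0]],[[0,-16,-12],[0,0,0]],[[0,-20,-12],[0,0,0]],[[0,-20,-12],[0,0,0]]]'
python3 - <<'E'
from h import *
I=[]
for k in ('scene','side','wrist'):
    c=camera(k)
    if k!='wrist': I.append(c['pixels'][110:350,220:400] if k=='scene' else c['pixels'][100:340,200:460])
    for n in ['tray_handle','latch_top','smallrack','reagent','beaker','pen','bluebox']:
        print(k,n,[(np.round(d['xyz'],3).tolist(),round(d['p'],2)) for d in pinpoint(n,c)[:2]])
cv2.imwrite('pics/end.png',cv2.resize(np.hstack(I)[:,:,::-1],None,fx=1.8,fy=1.8))
E
```

```text
t: 19.55
ee_pos: [0.4583, -0.0862, 0.2379]
ee_rot: [0.673, 0.74, 0.0, 0.0]
contact_force: [0.2, -0.1, -0.7]
grip_width: 0.007
scene tray_handle [([0.64, -0.005, 0.054], 0.45), ([0.586, 0.212, -0.001], 0.29)]
scene latch_top [([0.66, -0.066, 0.124], 0.66)]
scene smallrack [([0.74, 0.028, 0.098], 0.75)]
scene reagent [([0.687, -0.202, -0.001], 0.9)]
scene beaker [([0.586, 0.214, -0.001], 0.9), ([0.736, 0.031, 0.1], 0.35)]
scene pen [([0.741, 0.033, 0.098], 0.7), ([0.523, -0.208, 0.001], 0.56)]
scene bluebox [([0.429, 0.522, -0.0], 0.56)]
side tray_handle [([0.638, -0.005, 0.054], 0.86)]
side latch_top [([0.661, -0.063, 0.118], 0.56)]
side smallrack [([0.742, 0.03, 0.105], 0.77)]
side reagent [([0.686, -0.202, -0.0], 0.74)]
side beaker [([0.59, 0.217, 0.004], 0.69)]
side pen [([0.524, -0.214, -0.001], 0.62)]
side bluebox [([0.42, 0.522, 0.001], 0.94), ([0.586, 0.217, 0.005], 0.52)]
wrist tray_handle [([0.636, -0.0, 0.052], 0.7)]
wrist latch_top [([0.657, -0.07, 0.118], 0.94), ([0.741, 0.034, 0.096], 0.16)]
wrist smallrack [([0.739, 0.034, 0.099], 0.73)]
wrist reagent [([0.688, -0.204, 0.0], 0.93)]
wrist beaker []
wrist pen [([0.519, -0.21, -0.002], 0.75), ([0.656, -0.068, 0.12], 0.48)]
wrist bluebox []
```

View pics/end.png

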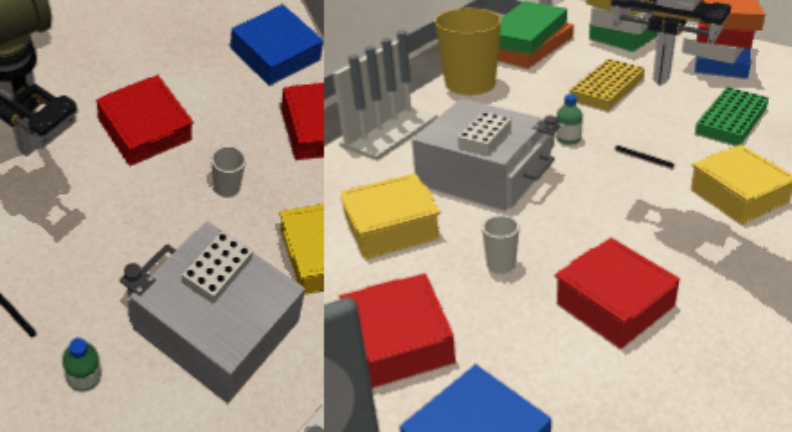

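The tray is home and the latch is down (crop (130,275) on the left, (545,125) on the right). The bystanders are where they were and the arm is clear.

```bash
python3 -c "
from bench import *
print(sign_off())"
```

```text
the job is handed in; nothing more can be done
None
```

The job is done and handed in about 20 s into the 58 s allowed; the sign-off reports no verdict.

- **Lid:** I swung it down on its arc with shut fingers and pressed until it was firm, with 11 N at the wrist. Its edge then measured z 0.066–0.070 (0.065 is flat shut). Once the tray was in, the box and lid were hidden inside the rack, so I did not check them again.
- **Tray:** I pushed it by the front panel to its hard stop, with 27 N on the panel. The handle ended at about x = 0.638, within a few millimetres of the shut position worked out from the rack measurements.
- **Latch:** I pressed it to its stop with the fingertips at z = 0.120. The cameras then read its top at 0.118 to 0.124 (0.120 is fully down).
- **Bystanders:** None moved beyond measurement noise, a few millimetres. The arm ended clear of everything.

While pushing the tray I saw an unexplained upward force of about 5–8 N on the fingers, perhaps the tips brushing the handle bar. I raised the tool 3 mm and the force faded before the tray reached its stop. The cause was never confirmed.

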